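# Take the spun sample tube out of the angled centrifuge rotor

## Task

Lift the clear lid off the centrifuge rotor and set it flat on the grey mat, the whole lid on the mat. Then draw the orange-capped sample tube out of its slanting pocket, bring it upright with the cap on top, and finish while still holding it steady in the gripper, its bottom at least 15 cm above the bench and touching nothing else. Leave the white-capped balance tube in its pocket, do not drop the lid or the tube, and do not disturb the jar, the bottle, the tip box or the beaker.

Things in the scene. Friction and masses are not known exactly. Their poses are not given: they have to be found in the camera images.
- rotor: fixed-angle centrifuge rotor: fixed aluminium drum 230 mm across on a low stand; origin on the bench under its centre, z up. Flat rim, which carries the lid, 105 mm above the bench. Its top is a shallow dish: 80 mm high at the hub, 92 at the pocket mouths, 105 at the rim; hub nut 20 mm across, to 100 mm. Pockets at rotor +x (sample), -x (balance), +y and -y (both empty)
- pocket_mouth (a point): centre of the mouth of the sample's pocket, 56 mm from the rotor axis and 93 mm above the bench. The pocket is a blind round bore, 32 mm across and 64 mm deep, leaning 40 degrees, top towards the rotor axis, bottom outwards; the tube slides out freely along its own z after 64 mm
- lid: clear plastic rotor lid: hollow cap 234 mm across, 41 mm high without its knob, about 250 g, open below; it just rests on the rotor's rim, over the tubes. Origin at the centre of its underside (105 mm above the bench at the start), z up. It must rise over 40 mm straight up to clear the tubes before going sideways
- lid_knob (a point): point on the lid's axis, 65 mm above the lid's underside, where to grip its aluminium knob: upright cylinder 24 mm across, standing from 41 to 77 mm above the lid's underside
- sample: sample tube with orange cap: plastic, 29 mm across, 106 mm long in all, about 60 g; cap 34 mm across, 16 mm high. Origin at the centre of its bottom, z along the tube to the cap. At the start it leans 40 degrees in its pocket, cap towards the rotor axis; cap and 26 mm of tube stand out. Best gripped across the cap from above, fingers closing level and tangentially to the rotor
- sample_cap (a point): point on the sample tube's axis in the middle of its orange cap, 98 mm from the tube's bottom
- balance: balance tube with white cap, the same shape as the sample tube; stands in the opposite pocket (rotor -x). To be left where it is. Origin at the centre of its bottom, z to the cap
- mat: grey square bench mat, 300 x 300 x 3 mm, fixed. Origin at the centre of its underside, on the bench; the lid goes on it
- jar: bystander: closed glass jar with red lid, 68 mm across, 100 mm high; origin at the centre of its underside
- reagent: bystander: small reagent bottle with blue cap, 44 mm across, 85 mm high; origin at the centre of its underside
- tipbox: bystander: blue box of pipette tips, 84 x 122 x 56 mm; origin at the centre of its underside
- beaker: bystander: empty glass beaker, 76 mm across, 95 mm high; origin at the centre of its underside

How it is judged:
By the outcome, as a careful person would: the job done as asked, in the order asked, and still so for the second after the job is handed in, while the arm keeps its last pose, push and grip.
It also fails if it takes over 54 s, if anything falls off the work surface, if the arm or the gripper's body presses on something with over 40 N, if the wrist force passes 120 N, or if a joint passes its speed limit or range.

## Robot

A 6-joint arm with a two-finger parallel gripper is mounted at the origin on the work surface. World frame = base frame: x ahead of the robot, y to its left, z up, the work surface at z = 0. Lengths are in m, angles in rad, forces in N, time in s.
With the tool pointing down it reaches from about 0.3 to 0.775 m from the base axis. Payload 14.6 kg.
Tool frame: the origin (TCP) lies on the centre line of the jaws, within the pads' length; the fingertips stand 19 mm ahead of it and the grasp point (between the pads) is the TCP (manip.finger_overhang is the distance from the TCP to the fingertips, in m); y points along the fingers, x is the direction in which the jaws open and shut, and the axes are right-handed (so a half turn about y gives the same grasp; the last joint's range is limited). The gripper opens to 85 mm and grips with 20 to 120 N. Pads are 22 mm wide; open, the fingers measure 114 mm over their backs; the gripper's body (76 mm by 85 mm) begins 54 mm behind the grasp point. The pads swing forward as they close: fully open they stand 13 mm farther back than shut.
Start: joints at [-1.188, 0.3, 1.521, -0, 1.321, -0.067], TCP at [0.239, -0.495, 0.25] pointing down, gripper open.
Joint ranges: [-3.03, 3.03], [-0.79, 2.21], [0.23, 2.52], [-1.04, 4.18], [0, 3.07], [-2.55, 2.55]. Speed limits (rad/s): [2.22, 2.22, 2.57, 3.14, 3.14, 3.14].

## Interface

Orientations are given as a unit quaternion [x, y, z, w].
In Python, from plant import manip gives the robot as it stands. The module is installed in compiled form; this text tells all that it offers.
- The arm moves only by the tool arm_command, never from a script. Its arguments are lists of equal length, an entry for each row: "dp": the shift along the tool's x, y, z in mm, a list of three; "spin": the turn about the tool's y in degrees. A call has 1 to 20 rows; each row is the pose to reach, as a shift and turn from the pose measured when the call began, along the tool's axes at that moment; what a row does not reach only later rows make up. A row lasts 1/8 s, in which the tool goes at most 62.5 mm and 10.7 degrees, less where a joint would pass 70% of its speed; a pose out of reach is approached as far as the arm can. A call with a gripper value outside its range is refused whole. "claw" is the opening, from 0 (shut) to 1 (fully open), set as the call begins (left out, the last holds). The fingers move at their own pace and stop on an object; "force" is the grip in N (left out, the last holds). Time passes only in rows, so rows that repeat a pose let the fingers close. It gives the time, the measured TCP pose, the force and the opening at its end, in the units of the state.
- manip.get_obs(): the state, without advancing time (a new reading comes with each control period).
- manip.capture(name): name is "scene" or "top" or "wrist"; returns a dict with "image" (384x512x3 uint8, red, green, blue), "intrinsics" (3x3 intrinsics, pixels), "position" and "attitude" of the camera in the world; the wrist camera has in their place "hand_eye" (4x4, takes a point from camera to tool coordinates, whose origin is the TCP and whose axes are the tool frame's). Camera axes: x right, y down, z forward; pixel columns grow to the right and rows downward; lengths in m; the calibration is good to about 2 mm. A picture is of the moment at which its call begins: read the wrist's pose just before it. There is no depth.
- manip.sign_off(): hands the job in, once; it reports no verdict.
Trained networks look in a picture, given as the dict that the camera call returned (one of the last four; its "shot" number tells which), for a name from the list of things; names that differ only in an ending like _2 or _b are one class to them, and where a whole thing is asked for, a point or a joint stands for the part that bears it (a point fixed in the world has none). Each returns a list of dicts, best first, with "conf" (0 to 1); they miss things now and then, are a little off and sometimes report something else, mostly with a low value. They report only what shows in the picture. A call takes as long as a camera call.
- manip.search_frame(thing, picture): "position" ([x, y, z] in m, in world coordinates, good to about 4 mm: the middle of the surface that is visible of it).
The state is a dict: "time": time; "q": joint angles; "qvel": joint speeds; "tau": joint torques, N m; "tool_pos": TCP position; "ee_rot": TCP orientation; "wrist_force": force on the tool from outside, world axes, zero at the start; "wrist_torque": the same for the moment, N m; "finger_gap": opening from 0.0 (shut) to 1.0 (fully open).
Only numpy, scipy, OpenCV 4.12 (cv2) and the standard library are available. Lean on these libraries where they do the work, as an engineer would, in place of code of your own. Each camera call takes 0.05 s, during which the arm holds its last target.

## Working session

There is one attempt and no reset: what is moved stays moved. The work goes in short steps, Python scripts to look and compute and a tool call to move; the robot and the scene stay as the last step left them, time stands still between calls to the robot, and variables do not carry over. Pictures are saved under pics/ and viewed, and the job is handed in when it is done.

Besides the shell and the picture viewer there is one more tool, called after "Emit:" as name(argument=value, ...) on one line, values as JSON. arm_command: Moves the arm, as the interface text tells. Its arguments: {"type":"object","properties":{"dp":{"type":"array","items":{"type":"array","items":{"type":"number"}}},"spin":{"type":"array","items":{"type":"number"}},"claw":{"type":"number"},"force":{"type":"number"}},"required":["dp","spin"]}

```bash
mkdir -p pics; ls; cat > h.py <<'E'
import numpy as np, cv2
from plant import manip
from scipy.spatial.transform import Rotation as R
def save(p,n): cv2.imwrite(f'pics/{n}.png', cv2.cvtColor(p['image'],cv2.COLOR_RGB2BGR))
E
python3 - <<'E'
from h import *
o=manip.get_obs(); print({k:np.round(v,3) for k,v in o.items()})
for c in ['scene','top']:
    p=manip.capture(c); save(p,c+'0')
    print(c,{k:np.round(p[k],3).tolist() for k in p if k!='image'})
    for t in ['rotor','lid','lid_knob','sample','sample_cap','balance','mat','jar','reagent','tipbox','beaker','pocket_mouth']:
        print(t,[(np.round(d['position'],3).tolist(),round(d['conf'],2)) for d in manip.search_frame(t,p)[:2]])
E
```

```text
pics
{'time': np.float64(0.0), 'q': array([-1.188,  0.301,  1.522, -0.   ,  1.321, -0.067]), 'qvel': array([-0.002, -0.   , -0.002, -0.001,  0.   ,  0.   ]), 'tau': array([-1.0000e-03, -5.4351e+01, -3.6180e+01, -0.0000e+00,  4.0000e-03,
       -0.0000e+00]), 'tool_pos': array([ 0.239, -0.495,  0.25 ]), 'ee_rot': array([-0.599,  0.376, -0.376,  0.599]), 'wrist_force': array([0.888, 0.509, 0.304]), 'wrist_torque': array([0.   , 0.001, 0.003]), 'finger_gap': np.float64(0.995)}
scene {'intrinsics': [[446.652, 0.0, 261.341], [0.0, 446.652, 199.5], [0.0, 0.0, 1.0]], 'position': [1.113, -0.352, 1.142], 'attitude': [0.866, 0.403, -0.117, -0.27], 'shot': 1}
rotor [([0.563, 0.134, 0.066], 0.88)]
lid [([0.495, 0.194, 0.143], 0.9)]
lid_knob [([0.5, 0.193, 0.142], 0.81)]
sample []
sample_cap []
balance []
mat [([0.491, -0.184, 0.008], 0.86), ([0.747, 0.187, 0.057], 0.47)]
jar [([0.792, 0.036, 0.091], 0.8)]
reagent [([0.749, 0.186, 0.055], 0.58)]
tipbox [([0.776, -0.194, 0.051], 0.85)]
beaker [([0.502, 0.436, 0.064], 0.88)]
pocket_mouth [([0.565, 0.137, 0.066], 0.56)]
top {'intrinsics': [[411.411, 0.0, 252.257], [0.0, 411.411, 194.203], [0.0, 0.0, 1.0]], 'position': [0.457, 0.098, 1.194], 'attitude': [-0.696, 0.716, -0.043, 0.043], 'shot': 2}
rotor [([0.479, 0.208, 0.146], 0.48)]
lid [([0.476, 0.206, 0.15], 0.74)]
lid_knob [([0.471, 0.207, 0.147], 0.62)]
sample []
sample_cap [([0.476, 0.208, 0.146], 0.39)]
balance []
mat [([0.473, -0.171, 0.003], 0.83)]
jar [([0.762, 0.056, 0.1], 0.86)]
reagent [([0.732, 0.197, 0.056], 0.73), ([0.475, 0.21, 0.15], 0.65)]
tipbox [([0.761, -0.187, 0.044], 0.62)]
beaker [([0.504, 0.46, 0.048], 0.94)]
pocket_mouth []
```

View pics/scene0.png

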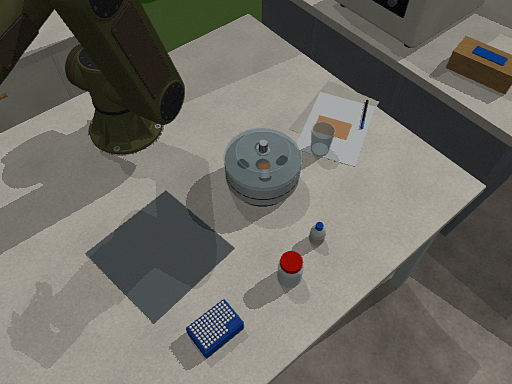

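View pics/top0.png

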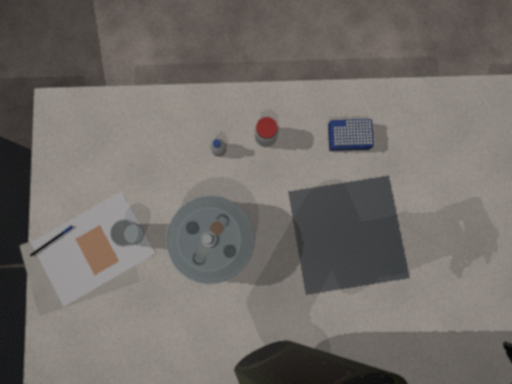

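```bash
cat >> h.py <<'E'
def ray(p,uv,z):
    K=p['intrinsics'];d=R.from_quat(p['attitude']).as_matrix()@np.linalg.solve(K,[uv[0],uv[1],1]);c=np.array(p['position'])
    return c+d*(z-c[2])/d[2]
def proj(p,X):
    x=p['intrinsics']@(R.from_quat(p['attitude']).as_matrix().T@(np.array(X)-p['position']));return x[:2]/x[2]
E
python3 - <<'E'
from h import *
p=manip.capture('top');im=cv2.cvtColor(p['image'],cv2.COLOR_RGB2BGR)
s=manip.capture('scene');i2=cv2.cvtColor(s['image'],cv2.COLOR_RGB2BGR)
a=cv2.resize(im[190:290,155:265],None,fx=5,fy=5,interpolation=cv2.INTER_CUBIC)
b=cv2.resize(i2[120:210,215:310],None,fx=5,fy=5,interpolation=cv2.INTER_CUBIC)
cv2.imwrite('pics/za.png',a);cv2.imwrite('pics/zb.png',b)
for uv in [(289,191),(389,177),(409,277),(306,294)]: print(ray(p,uv,.003).round(3))
for uv in [(87,253),(166,191),(234,247),(154,322)]: print('s',ray(s,uv,.003).round(3))
E
```

```text
[ 0.609 -0.011  0.003]
[ 0.642 -0.305  0.003]
[ 0.353 -0.342  0.003]
[ 0.314 -0.048  0.003]
s [ 0.356 -0.335  0.003]
s [ 0.318 -0.044  0.003]
s [ 0.608 -0.003  0.003]
s [ 0.647 -0.299  0.003]
```

View pics/za.png

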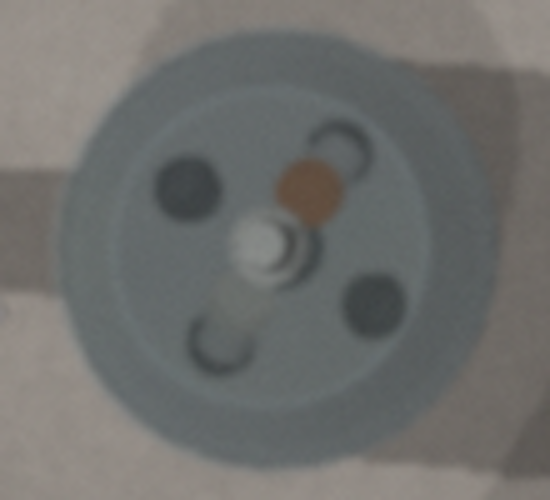

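View pics/zb.png

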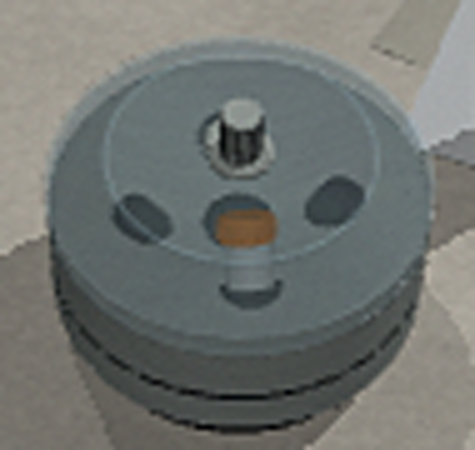

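```bash
python3 - <<'E'
from h import *
p=manip.capture('top');s=manip.capture('scene')
za=lambda u,v:(u/5+155-.4,v/5+190-.4); zb=lambda u,v:(u/5+215-.4,v/5+120-.4)
print('knob',ray(p,za(263,245),.182),ray(s,zb(242,108),.182))
a,b=ray(p,za(188,188),.092),ray(p,za(373,305),.092);print('e',a,b,(a+b)/2,np.degrees(np.arctan2(*(a-b)[[1,0]])))
a2,b2=ray(s,zb(335,200),.092),ray(s,zb(142,219),.092);print('e',a2,b2,(a2+b2)/2,np.degrees(np.arctan2(*(a2-b2)[[1,0]])))
zc=.093+34/1000*np.cos(np.radians(40))  # cap centre
zt=.093+42/1000*np.cos(np.radians(40))
print(zt,'cap',ray(p,za(310,192),zt),ray(s,zb(246,228),zc))
o=manip.get_obs();print(R.from_quat(o['ee_rot']).as_matrix().round(3))
print(np.degrees(o['q']).round(1))
E
```

```text
knob [0.47459704 0.2098941  0.182     ] [0.47322484 0.21713183 0.182     ]
e [0.50759994 0.25951472 0.092     ] [0.44290531 0.16194503 0.092     ] [0.47525263 0.21072987 0.092     ] 56.45320254735272
e [0.5055798  0.26580292 0.092     ] [0.44235449 0.16645573 0.092     ] [0.47396714 0.21612933 0.092     ] 57.52701442260177
0.12517386661099708 cap [0.50223846 0.19144244 0.12517387] [0.50370365 0.19567725 0.11904551]
[[ 0.435 -0.     0.901]
 [-0.901  0.     0.435]
 [-0.    -1.    -0.   ]]
[-68.   17.2  87.1  -0.   75.7  -3.8]
```

Emit:
arm_command(dp=[[-40,-10,40],[-80,-20,80],[-120,-30,115],[-160,-40,155],[-200,-50,195],[-240,-60,235],[-280,-70,270],[-320,-70,310],[-360,-70,350],[-400,-70,390],[-440,-70,425],[-480,-70,465],[-520,-70,505],[-535,-70,520],[-535,-70,520],[-535,-70,520]], spin=[-9,-18,-27,-36,-45,-54,-63,-72,-81,-90,-99,-108,-116,-121,-121,-121], claw=1)

```text
time: 3.5
tool_pos: [0.4746, 0.2119, 0.3203]
ee_rot: [0.622, 0.336, -0.336, -0.622]
wrist_force: [0.0, -0.0, 0.1]
finger_gap: 1.005
```

```bash
cat >> h.py <<'E'
def wcap():
    o=manip.get_obs();p=manip.capture('wrist');T=np.eye(4);T[:3,:3]=R.from_quat(o['ee_rot']).as_matrix();T[:3,3]=o['tool_pos']
    C=T@np.array(p['hand_eye']);p['position']=C[:3,3];p['attitude']=R.from_matrix(C[:3,:3]).as_quat()
    return o,p
def st(o):
    M=R.from_quat(o['ee_rot']).as_matrix();print('t',round(float(o['time']),2),'pos',np.round(o['tool_pos'],4),'x',np.degrees(np.arctan2(M[1,0],M[0,0])).round(1),'M',M.round(3).tolist(),'F',np.round(o['wrist_force'],1),'gap',round(float(o['finger_gap']),3),'q',np.round(o['q'],2))
def see(p,ts):
    for t in ts: print(t,[(np.round(d['position'],3).tolist(),round(d['conf'],2)) for d in manip.search_frame(t,p)[:2]])
E
python3 - <<'E'
from h import *
o,p=wcap();st(o);save(p,'w1');print(p['position'],p['intrinsics'])
see(p,['lid_knob','lid','sample_cap','rotor'])
E
```

```text
t 3.5 pos [0.4746 0.2119 0.3203] x 56.7 M [[0.55, -0.0, -0.835], [0.835, -0.0, 0.55], [-0.0, -1.0, -0.0]] F [ 0.  -0.   0.1] gap 1.005 q [ 0.35  0.19  1.5  -0.    1.46 -0.64]
[0.40612019 0.25720611 0.44362603] [[273.00218576   0.         254.58720282]
 [  0.         273.00218576 186.71734971]
 [  0.           0.           1.        ]]
lid_knob [([0.457, 0.219, 0.146], 0.58)]
lid [([0.459, 0.221, 0.145], 0.62)]
sample_cap [([0.75, 0.073, 0.038], 0.67)]
rotor []
```

View pics/w1.png

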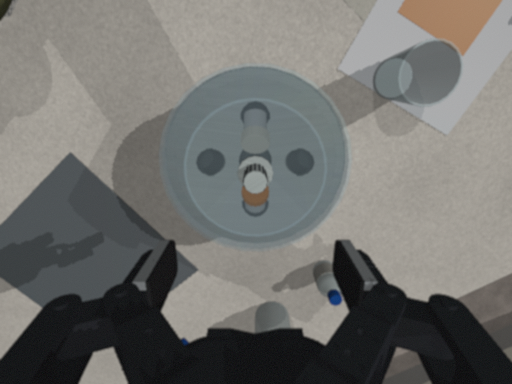

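```bash
python3 - <<'E'
from h import *
o,p=wcap()
print(ray(p,(256,183),.182)); a,b=ray(p,(210,162),.092),ray(p,(300,162),.092);print((a+b)/2,np.degrees(np.arctan2(*(a-b)[[1,0]])))
for x,y in [(.4745,.213),(.4746,.21),(.4735,.217)]: print(proj(p,(x,y,.182)))
E
```

```text
[0.4774941  0.21197642 0.182     ]
[0.47692856 0.21130809 0.092     ] -123.35504203921589
[255.21711279 180.09580407]
[252.77993261 181.74114682]
[258.00912355 177.19865781]
```

Emit:
arm_command(dp=[[1,40,-1.5],[1,85,-1.5],[1,115,-1.5],[1,135,-1.5],[1,145,-1.5],[1,148,-1.5],[1,148,-1.5]], spin=[0,0,0,0,0,0,0])

```text
time: 4.68
tool_pos: [0.4769, 0.2122, 0.1731]
ee_rot: [0.622, 0.336, -0.335, -0.622]
wrist_force: [0.5, -0.3, -0.5]
finger_gap: 1.004
```

Emit:
arm_command(dp=[[0,0,0],[0,0,0],[0,0,0],[0,0,0],[0,0,0],[0,0,0],[0,0,0],[0,0,0]], spin=[0,0,0,0,0,0,0,0], claw=0, force=50)

```text
time: 5.68
tool_pos: [0.477, 0.2122, 0.1735]
ee_rot: [0.622, 0.336, -0.335, -0.622]
wrist_force: [-1.2, -0.2, 6.1]
finger_gap: 0.262
```

```bash
python3 - <<'E'
from h import *
o,p=wcap();st(o);save(p,'w2')
E
```

```text
t 5.67 pos [0.477  0.2122 0.1735] x 56.7 M [[0.549, 0.002, -0.836], [0.836, 0.001, 0.549], [0.001, -1.0, -0.001]] F [-1.2 -0.2  6.1] gap 0.262 q [ 0.35  0.32  1.69  0.    1.14 -0.64]
```

View pics/w2.png

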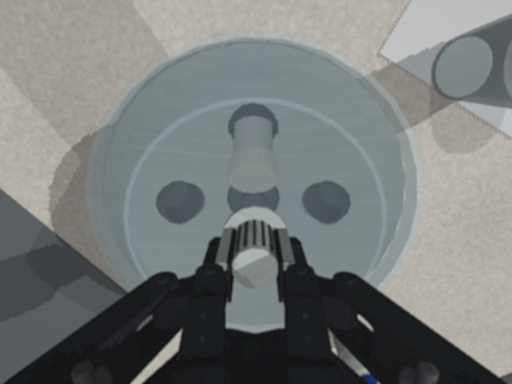

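Emit:
arm_command(dp=[[0,-3,0],[0,-10,0],[0,-20,0],[0,-35,0],[0,-55,0],[0,-75,0],[0,-90,0],[0,-95,0],[0,-95,0]], spin=[0,0,0,0,0,0,0,0,0])

```text
time: 6.85
tool_pos: [0.4768, 0.2122, 0.2684]
ee_rot: [0.622, 0.336, -0.335, -0.622]
wrist_force: [0.7, -0.9, -2.2]
finger_gap: 0.262
```

```bash
python3 - <<'E'
from h import *
o=manip.get_obs();st(o);p=manip.capture('scene');save(p,'s3')
M=R.from_quat(o['ee_rot']).as_matrix(); print('to mat',M.T@(np.array([.481,-.174,o['tool_pos'][2]])-o['tool_pos'])*1000)
E
```

```text
t 6.85 pos [0.4768 0.2122 0.2684] x 56.7 M [[0.549, 0.002, -0.836], [0.836, 0.001, 0.549], [0.001, -1.0, -0.001]] F [ 0.7 -0.9 -2.2] gap 0.262 q [ 0.35  0.22  1.58  0.    1.34 -0.64]
to mat [-3.20453349e+02 -2.19480129e-01 -2.15513136e+02]
```

View pics/s3.png

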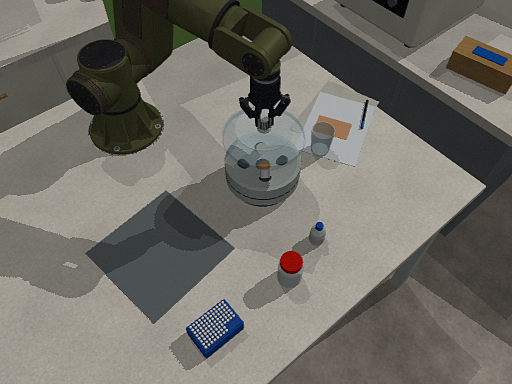

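Emit:
arm_command(dp=[[-10,0,-7],[-30,0,-20],[-60,0,-40],[-90,0,-60],[-120,0,-80],[-150,0,-100],[-180,0,-121],[-210,0,-141],[-240,0,-161],[-265,0,-178],[-290,0,-195],[-308,0,-207],[-317,0,-213],[-320,0,-215],[-320,0,-215],[-320,0,-215]], spin=[0,0,0,0,0,0,0,0,0,0,0,0,0,0,0,0])

```text
time: 8.9
tool_pos: [0.4808, -0.1728, 0.2679]
ee_rot: [0.622, 0.336, -0.336, -0.622]
wrist_force: [0.5, 1.2, -3.4]
finger_gap: 0.264
```

```bash
python3 - <<'E'
from h import *
o=manip.get_obs();st(o);p=manip.capture('top');save(p,'t4')
see(p,['lid','mat'])
p=manip.capture('scene');save(p,'s4')
E
```

```text
t 8.9 pos [ 0.4808 -0.1728  0.2679] x 56.7 M [[0.548, 0.001, -0.836], [0.836, 0.0, 0.548], [0.001, -1.0, -0.001]] F [ 0.5  1.2 -3.4] gap 0.264 q [-0.42  0.2   1.61  0.    1.34 -1.41]
lid [([0.486, -0.124, 0.235], 0.83)]
mat [([0.481, -0.079, 0.002], 0.74)]
```

View pics/s4.png

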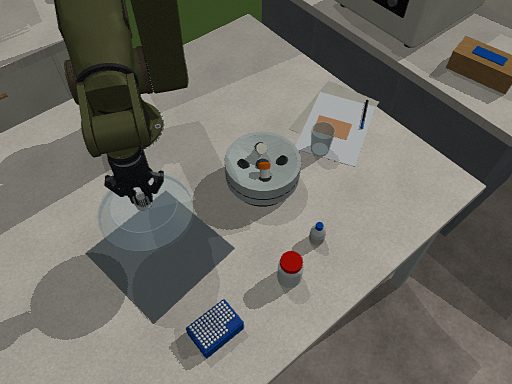

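View pics/t4.png

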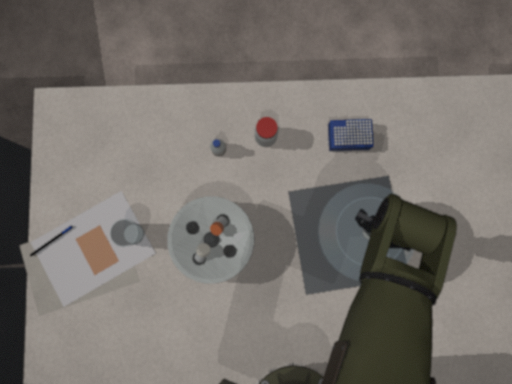

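Emit:
arm_command(dp=[[0,10,0],[0,30,0],[0,60,0],[0,90,0],[0,120,0],[0,145,0],[0,165,0],[0,180,0],[0,187,0],[0,191,0],[0,191,0]], spin=[0,0,0,0,0,0,0,0,0,0,0])

```text
time: 10.48
tool_pos: [0.4811, -0.1731, 0.0771]
ee_rot: [0.622, 0.336, -0.336, -0.622]
wrist_force: [0.9, -0.8, -1.6]
finger_gap: 0.26
```

Emit:
arm_command(dp=[[0,1.5,0],[0,3,0],[0,4.5,0],[0,5.5,0],[0,5.5,0]], spin=[0,0,0,0,0])

```text
time: 11.1
tool_pos: [0.4811, -0.173, 0.0715]
ee_rot: [0.622, 0.336, -0.335, -0.622]
wrist_force: [0.1, 0.2, -2.0]
finger_gap: 0.264
```

```bash
python3 - <<'E'
from h import *
o=manip.get_obs();st(o);p=manip.capture('scene');save(p,'s5')
E
```

```text
t 11.1 pos [ 0.4811 -0.173   0.0715] x 56.7 M [[0.549, 0.001, -0.836], [0.836, 0.0, 0.549], [0.001, -1.0, -0.001]] F [ 0.1  0.2 -2. ] gap 0.264 q [-0.42  0.44  1.79  0.    0.91 -1.41]
```

View pics/s5.png

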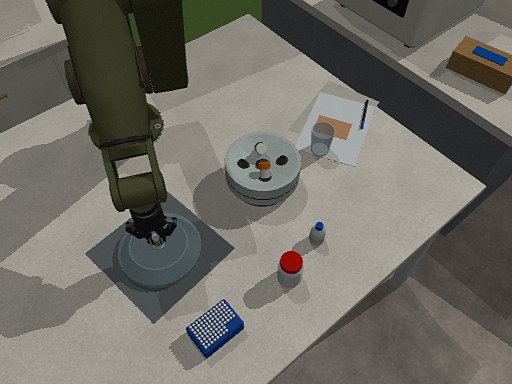

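Emit:
arm_command(dp=[[0,0.7,0],[0,1.4,0],[0,2,0],[0,2,0]], spin=[0,0,0,0])

```text
time: 11.65
tool_pos: [0.4812, -0.1731, 0.0714]
ee_rot: [0.623, 0.337, -0.335, -0.622]
wrist_force: [-12.3, 5.0, 25.2]
finger_gap: 0.261
```

Emit:
arm_command(dp=[[0,0,0],[0,0,0],[0,0,0],[0,0,0]], spin=[0,0,0,0])

```text
time: 12.15
tool_pos: [0.4813, -0.1731, 0.0715]
ee_rot: [0.623, 0.337, -0.335, -0.622]
wrist_force: [-1.5, 0.4, 4.3]
finger_gap: 0.266
```

Emit:
arm_command(dp=[[0,0,0],[0,0,0],[0,0,0],[0,0,0],[0,0,0],[0,0,0]], spin=[0,0,0,0,0,0], claw=1)

```text
time: 12.9
tool_pos: [0.4813, -0.1731, 0.0715]
ee_rot: [0.623, 0.337, -0.335, -0.622]
wrist_force: [-0.0, 0.2, 0.2]
finger_gap: 0.998
```

Emit:
arm_command(dp=[[0,-5,0],[0,-20,0],[0,-50,0],[0,-90,0],[0,-130,0],[0,-170,0],[0,-210,0],[0,-225,0]], spin=[0,0,0,0,0,0,0,0])

```text
time: 13.9
tool_pos: [0.481, -0.1731, 0.2997]
ee_rot: [0.624, 0.338, -0.334, -0.621]
wrist_force: [-0.0, 0.7, -0.3]
finger_gap: 0.996
```

```bash
python3 - <<'E'
from h import *
o=manip.get_obs();st(o);p=manip.capture('scene');save(p,'s6');see(p,['sample_cap','sample'])
p=manip.capture('top');save(p,'t6');see(p,['sample_cap','sample'])
im=cv2.cvtColor(p['image'],cv2.COLOR_RGB2BGR)
cv2.imwrite('pics/t6z.png',cv2.resize(im[190:290,155:265],None,fx=5,fy=5,interpolation=cv2.INTER_CUBIC))
M=R.from_quat(o['ee_rot']).as_matrix(); print('to cap',M.T@(np.array([.504,.194,.3])-o['tool_pos'])*1000)
E
```

```text
t 13.9 pos [ 0.481  -0.1731  0.2997] x 56.7 M [[0.548, 0.006, -0.836], [0.836, -0.002, 0.548], [0.002, -1.0, -0.006]] F [-0.   0.7 -0.3] gap 0.996 q [-0.42  0.17  1.56  0.    1.4  -1.41]
sample_cap [([0.512, 0.184, 0.115], 0.7), ([0.501, 0.435, 0.064], 0.16)]
sample [([0.519, 0.186, 0.115], 0.74)]
sample_cap []
sample [([0.51, 0.189, 0.125], 0.65)]
to cap [319.59315275  -0.87496906 182.1459549 ]
```

View pics/s6.png

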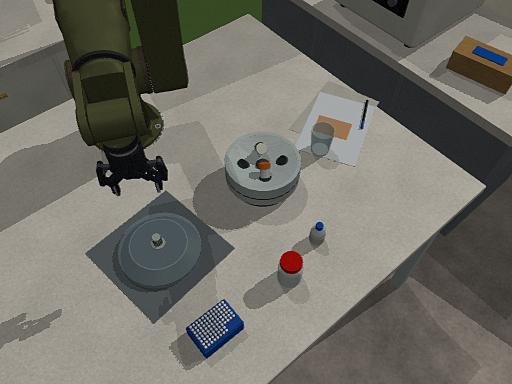

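View pics/t6z.png

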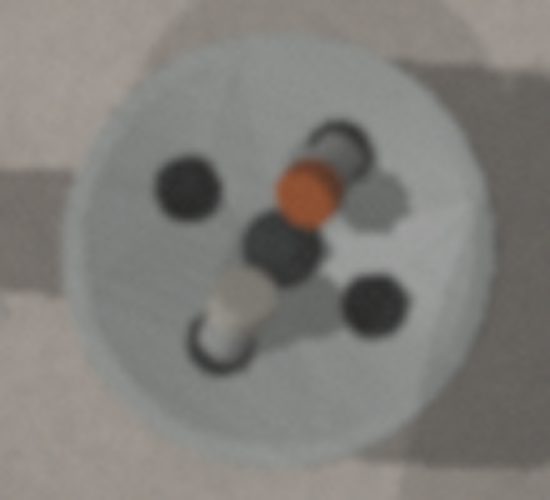

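Emit:
arm_command(dp=[[15,0,8],[45,0,25],[80,0,45],[115,0,65],[150,0,85],[185,0,104],[220,0,124],[255,0,144],[285,15,161],[308,40,174],[318,65,180],[320,80,180],[320,80,180],[320,80,180]], spin=[0,0,0,0,0,0,0,0,0,0,0,0,0,0])

```text
time: 15.95
tool_pos: [0.5058, 0.1931, 0.2163]
ee_rot: [-0.622, -0.336, 0.335, 0.622]
wrist_force: [-0.5, -1.2, -0.1]
finger_gap: 0.997
```

```bash
python3 - <<'E'
from h import *
o,p=wcap();st(o);save(p,'w7');see(p,['sample_cap'])
ax=np.array([.477,.212]);d=np.array([.836,-.549])
for r,z in [(34.1,119),(29,125.2),(0,100)]: print(r,proj(p,[*(ax+d*r/1000),z/1000]))
E
```

```text
t 15.95 pos [0.5058 0.1931 0.2163] x 56.7 M [[0.549, 0.001, -0.836], [0.836, 0.001, 0.549], [0.002, -1.0, -0.0]] F [-0.5 -1.2 -0.1] gap 0.997 q [ 0.3   0.31  1.59  0.    1.24 -0.69]
sample_cap [([0.507, 0.195, 0.123], 0.88), ([0.719, 0.185, 0.039], 0.62)]
34.1 [254.3320787  194.82909357]
29 [254.32772423 191.67846602]
0 [254.2811358  151.32235936]
```

View pics/w7.png

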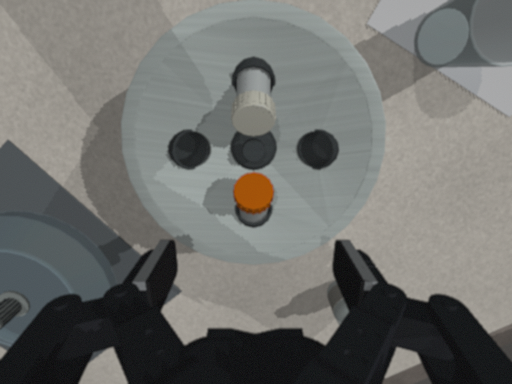

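Emit:
arm_command(dp=[[0,25,0],[0,55,0],[0,78,0],[0,90,0],[0,95,0],[0,96,0],[0,96,0]], spin=[0,0,0,0,0,0,0])

```text
time: 16.92
tool_pos: [0.5062, 0.1933, 0.121]
ee_rot: [-0.622, -0.337, 0.335, 0.622]
wrist_force: [-1.3, -0.2, 0.4]
finger_gap: 1.004
```

Emit:
arm_command(dp=[[0,0,0],[0,0,0],[0,0,0],[0,0,0],[0,0,0],[0,0,0],[0,0,0]], spin=[0,0,0,0,0,0,0], claw=0, force=30)

```text
time: 17.8
tool_pos: [0.5062, 0.1934, 0.1211]
ee_rot: [-0.622, -0.337, 0.335, 0.622]
wrist_force: [-2.8, -0.1, 4.3]
finger_gap: 0.381
```

```bash
python3 - <<'E'
from h import *
o,p=wcap();st(o);save(p,'w8')
E
```

```text
t 17.8 pos [0.5062 0.1934 0.1211] x 56.7 M [[0.549, 0.002, -0.836], [0.836, 0.002, 0.549], [0.003, -1.0, -0.001]] F [-2.8 -0.1  4.3] gap 0.381 q [ 0.3   0.42  1.68  0.    1.04 -0.69]
```

View pics/w8.png

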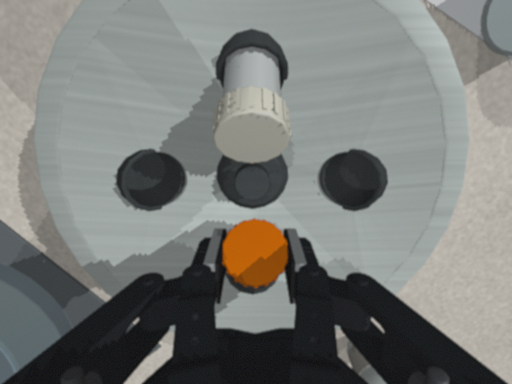

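Emit:
arm_command(dp=[[0,-2.3,1.9],[0,-6.1,5.1],[0,-11.5,9.6],[0,-17.6,14.8],[0,-23.7,19.9],[0,-29.9,25.1],[0,-34.5,28.9],[0,-36.8,30.9],[0,-36.8,30.9]], spin=[0,0,0,0,0,0,0,0,0])

```text
time: 18.98
tool_pos: [0.4803, 0.2103, 0.1579]
ee_rot: [-0.622, -0.337, 0.335, 0.622]
wrist_force: [-0.7, 0.3, -0.4]
finger_gap: 0.388
```

```bash
python3 - <<'E'
from h import *
o,p=wcap();st(o);save(p,'w9');p=manip.capture('scene');im=cv2.cvtColor(p['image'],cv2.COLOR_RGB2BGR)
cv2.imwrite('pics/s9.png',cv2.resize(im[80:210,200:330],None,fx=4,fy=4,interpolation=cv2.INTER_CUBIC))
E
```

```text
t 18.98 pos [0.4803 0.2103 0.1579] x 56.7 M [[0.549, 0.003, -0.836], [0.836, 0.002, 0.549], [0.003, -1.0, -0.001]] F [-0.7  0.3 -0.4] gap 0.388 q [ 0.34  0.34  1.7   0.    1.1  -0.65]
```

View pics/w9.png

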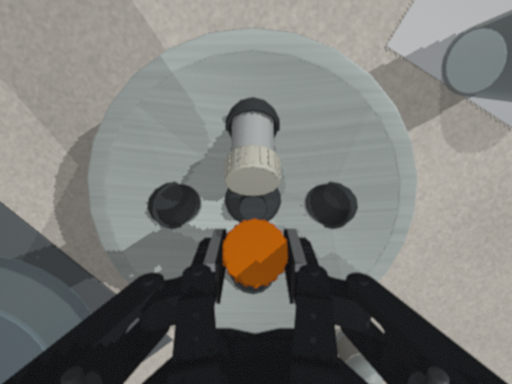

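View pics/s9.png

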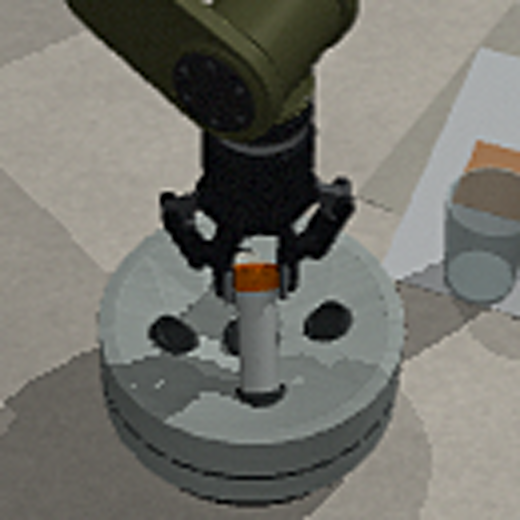

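Emit:
arm_command(dp=[[0,-4.4,-2.6],[0,-8.8,-5.2],[0,-12,-8],[0,-15,-10.8],[0,-17.5,-14.2],[0,-20,-17.5],[0,-22.1,-21],[0,-24.2,-24.5],[0,-24.2,-24.5]], spin=[0,0,0,0,0,0,0,0,0], force=20)

```text
time: 20.2
tool_pos: [0.501, 0.1966, 0.1821]
ee_rot: [-0.622, -0.337, 0.335, 0.622]
wrist_force: [-1.6, 0.9, -1.5]
finger_gap: 0.384
```

```bash
python3 - <<'E'
from h import *
o,p=wcap();st(o);save(p,'w10');p=manip.capture('scene');im=cv2.cvtColor(p['image'],cv2.COLOR_RGB2BGR)
cv2.imwrite('pics/s10.png',cv2.resize(im[80:210,200:330],None,fx=4,fy=4,interpolation=cv2.INTER_CUBIC))
E
```

```text
t 20.2 pos [0.501  0.1966 0.1821] x 56.7 M [[0.549, 0.002, -0.836], [0.836, 0.002, 0.549], [0.003, -1.0, -0.001]] F [-1.6  0.9 -1.5] gap 0.384 q [ 0.31  0.34  1.64  0.    1.16 -0.68]
```

View pics/w10.png

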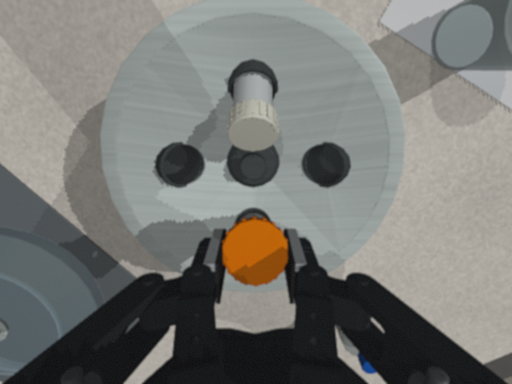

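View pics/s10.png

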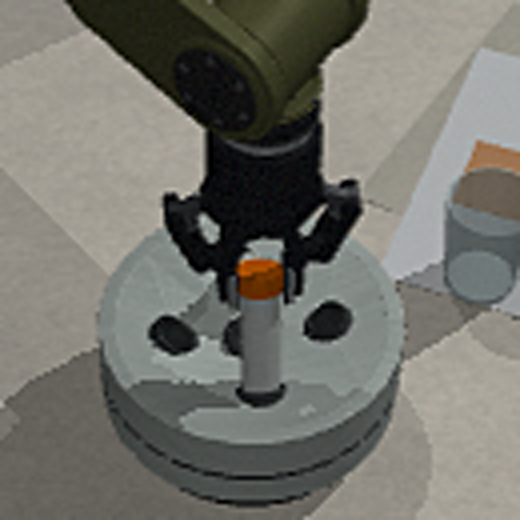

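Emit:
arm_command(dp=[[0,-1.9,-3.7],[0,-3.6,-7.3],[0,-5.2,-11.1],[0,-6.7,-14.9],[0,-7.8,-18.9],[0,-8.9,-22.9],[0,-9.8,-27],[0,-10.6,-31],[0,-10.6,-31]], spin=[0,0,0,0,0,0,0,0,0])

```text
time: 21.42
tool_pos: [0.5269, 0.1796, 0.1926]
ee_rot: [-0.622, -0.337, 0.335, 0.622]
wrist_force: [-1.5, 1.8, -0.9]
finger_gap: 0.386
```

```bash
python3 - <<'E'
from h import *
o,p=wcap();st(o);save(p,'w11');p=manip.capture('scene');im=cv2.cvtColor(p['image'],cv2.COLOR_RGB2BGR)
cv2.imwrite('pics/s11.png',cv2.resize(im[80:210,200:330],None,fx=4,fy=4,interpolation=cv2.INTER_CUBIC))
X=np.array(o['tool_pos'])
d=np.array([.836,-.549,0])
for n in [0,5,10]:
    t=np.radians(n);a=np.cos(t)*np.array([0,0,1])-np.sin(t)*d
    print(n,[(proj(p,X-k*a)-[200,80])*4 for k in (0,.05,.09)])
E
```

```text
t 21.43 pos [0.5269 0.1796 0.1926] x 56.7 M [[0.549, 0.002, -0.836], [0.836, 0.002, 0.549], [0.003, -1.0, -0.001]] F [-1.5  1.8 -0.9] gap 0.386 q [ 0.26  0.37  1.57  0.    1.2  -0.73]
0 [array([261.33825598, 305.85742293]), array([259.78075688, 351.01416676]), array([258.60577306, 385.08060287])]
5 [array([261.33825598, 305.85742293]), array([260.56861883, 355.64246709]), array([259.98592163, 393.33504155])]
10 [array([261.33825598, 305.85742293]), array([261.36557521, 359.92258892]), array([261.38634163, 401.01964653])]
```

View pics/w11.png

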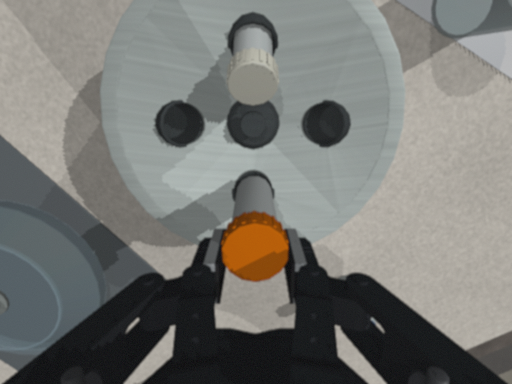

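View pics/s11.png

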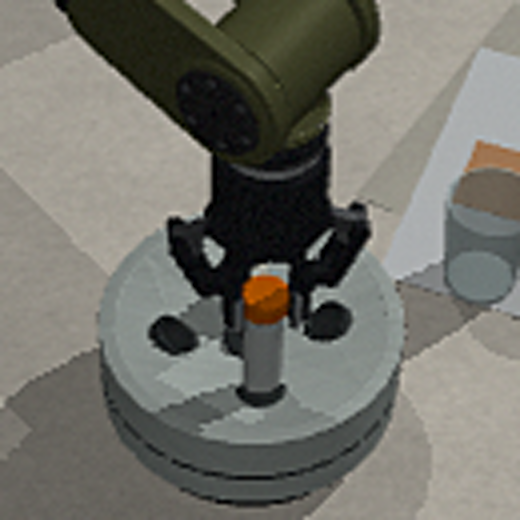

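```bash
cat >> h.py <<'E'
def overlay(p,X,d,n,col,im,k0=.100):
    # tube with TCP point at k0 along axis, leaning n deg (top toward -d)
    t=np.radians(n);a=np.cos(t)*np.array([0,0,1])-np.sin(t)*d;pp=np.cross(a,np.cross(d,[0,0,1]));q=np.cross(a,pp)
    B=X-k0*a
    for h,r in [(0,.0145),(.05,.0145),(.09,.017),(.106,.017)]:
        c=np.array([proj(p,B+h*a+r*(np.cos(w)*pp+np.sin(w)*q)) for w in np.linspace(0,2*np.pi,40)])
        cv2.polylines(im,[np.round(c*3*4).astype(int)],True,col,1,cv2.LINE_AA,2)
E
cat > ov.py <<'E'
from h import *
import sys
tag=sys.argv[1]
d=np.array([.836,-.549,0])
o,p=wcap();X=np.array(o['tool_pos']);s=manip.capture('scene')
for nm,c in (('w',p),('s',s)):
    im=cv2.resize(cv2.cvtColor(c['image'],cv2.COLOR_RGB2BGR),None,fx=3,fy=3,interpolation=cv2.INTER_CUBIC)
    raw=im.copy()
    for n,col in ((0,(0,255,0)),(float(sys.argv[2]),(255,0,255))): overlay(c,X,d,n,col,im)
    u,v=(proj(c,X-[0,0,.04])*3).astype(int)
    y0=max(0,v-200);x0=max(0,u-180)
    cv2.imwrite(f'pics/{nm}{tag}.png',np.hstack([raw[y0:y0+380,x0:x0+360],im[y0:y0+380,x0:x0+360]]))
E
python3 ov.py ov1 6
```

```text
(no output)
```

View pics/wov1.png

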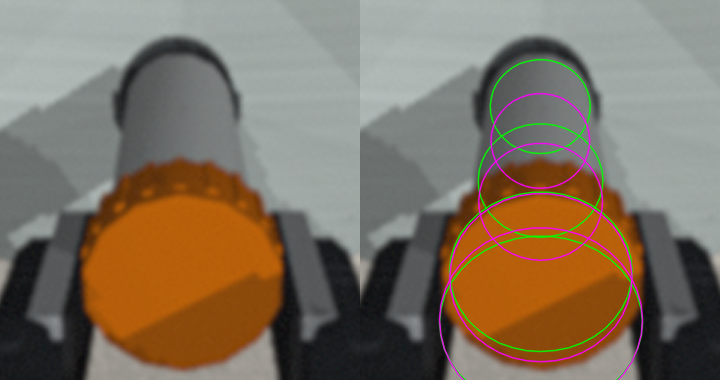

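View pics/sov1.png

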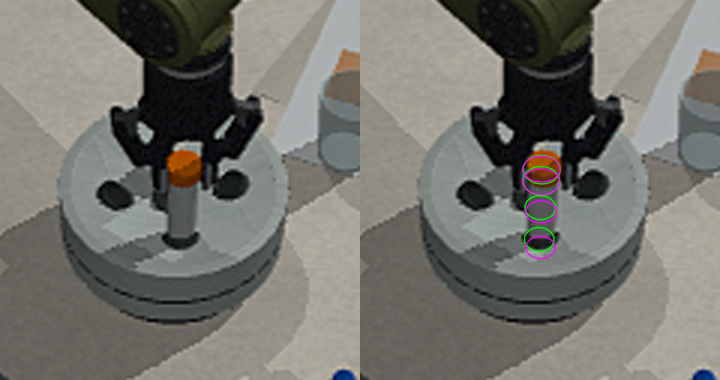

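```bash
cat > fit.py <<'E'
from h import *
from scipy.optimize import least_squares
d=np.array([.836,-.549,0])
def ys(p,X,n,k,dl):
    t=np.radians(n);a=np.cos(t)*np.array([0,0,1])-np.sin(t)*d;pp=np.cross(a,np.cross(d,[0,0,1]));q=np.cross(a,pp)
    B=X-dl*d-k*a
    f=lambda h,r:np.array([proj(p,B+h*a+r*(np.cos(w)*pp+np.sin(w)*q)) for w in np.linspace(0,2*np.pi,60)])
    return f
E
python3 - <<'E'
from fit import *
o,p=wcap();X=np.array(o['tool_pos'])
u,v=(proj(p,X-[0,0,.04])*3).astype(int);y0=max(0,v-200)
obs=(np.array([195,370,160,52])+y0)/3
def res(x):
    f=ys(p,X,x[0]*10,x[1]/10,x[2]/100);t=f(.106,.017)[:,1];return np.array([t.min(),t.max(),f(.09,.017)[:,1].min(),f(0,.0145)[:,1].min()])-obs
r=least_squares(res,[0,1,0]);print(r.x*[10,100,10],r.fun)
E
```

```text
[  2.00477221 105.84762349   3.98921637] [ 0.12770122 -0.01114203 -0.15518041  0.03887219]
```

Emit:
arm_command(dp=[[0,0,-1.5],[0,0,-3.5],[0,0,-3.5]], spin=[0,0,0])

```text
time: 22.05
tool_pos: [0.5297, 0.1777, 0.1927]
ee_rot: [-0.622, -0.337, 0.335, 0.622]
wrist_force: [-2.4, 0.4, 0.9]
finger_gap: 0.383
```

Emit:
arm_command(dp=[[0,0,0],[0,0,0.5],[0,-4,0.5],[0,-10,0.5],[0,-25,0.5],[0,-45,0.5],[0,-45,0.5],[0,-45,0.5]], spin=[0,0,0,0,0,0,0,0], force=40)

```text
time: 23.05
tool_pos: [0.529, 0.1779, 0.2373]
ee_rot: [-0.622, -0.337, 0.335, 0.622]
wrist_force: [-0.4, 1.0, 0.4]
finger_gap: 0.38
```

```bash
python3 -c "
from h import *
st(manip.get_obs())"; python3 ov.py ov2 6
```

```text
t 23.05 pos [0.529  0.1779 0.2373] x 56.7 M [[0.549, 0.002, -0.836], [0.836, 0.001, 0.549], [0.002, -1.0, -0.001]] F [-0.4  1.   0.4] gap 0.38 q [ 0.26  0.33  1.52  0.    1.3  -0.73]
```

View pics/wov2.png

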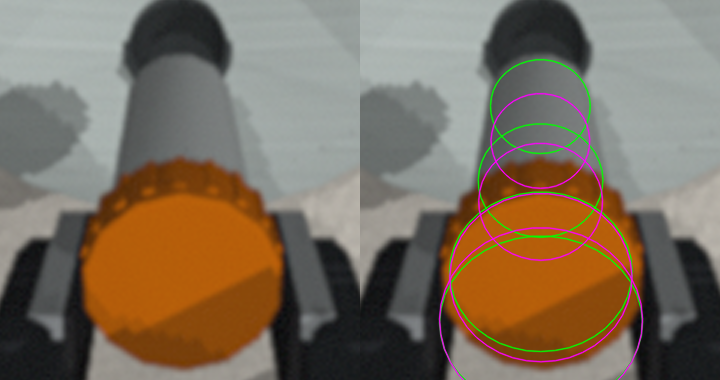

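View pics/sov2.png

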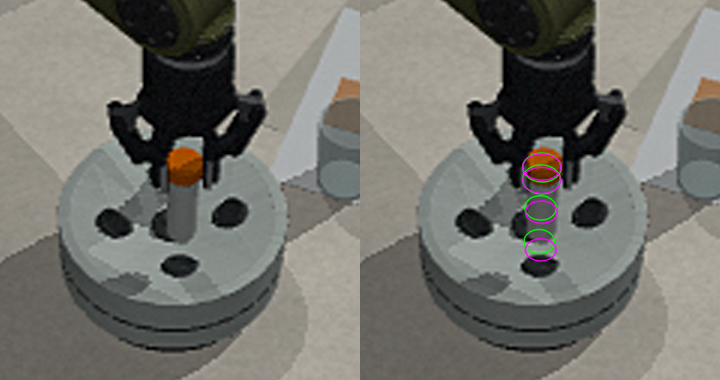

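Emit:
arm_command(dp=[[0,-5,0],[0,-20,0],[0,-40,0],[0,-60,0],[0,-75,0],[0,-80,0],[0,-80,0],[0,-80,0],[0,-80,0]], spin=[0,0,0,0,0,0,0,0,0])

```text
time: 24.28
tool_pos: [0.5287, 0.1777, 0.3165]
ee_rot: [-0.622, -0.336, 0.335, 0.623]
wrist_force: [0.6, -0.5, -0.9]
finger_gap: 0.382
```

```bash
python3 -c "
from h import *
st(manip.get_obs())"; python3 ov.py ov3 6; python3 - <<'E'
from fit import *
o,p=wcap();X=np.array(o['tool_pos']);s=manip.capture('scene');save(s,'s12');t=manip.capture('top');save(t,'t12')
u,v=(proj(s,X-[0,0,.04])*3).astype(int);y0=max(0,v-200)
for n in (-6,-2,0,2,6,10):
    f=ys(s,X,n,.1058,.004);print(n,f(.106,.017)[:,1].min()*3-y0,f(0,.0145)[:,1].max()*3-y0)
see(s,['sample_cap','balance','lid'])
E
```

```text
t 24.27 pos [0.5287 0.1777 0.3165] x 56.7 M [[0.549, 0.001, -0.836], [0.836, 0.001, 0.549], [0.001, -1.0, 0.0]] F [ 0.6 -0.5 -0.9] gap 0.382 q [ 0.26  0.28  1.4   0.    1.47 -0.73]
-6 148.2519641634541 249.84705381785074
-2 149.16084604706788 255.77885929501554
0 149.6389325131442 258.60797170113807
2 150.13219303442554 261.34145042480145
6 151.16774025904112 266.5083643322105
10 152.26440549355522 271.2536612076459
sample_cap [([0.532, 0.173, 0.288], 0.78), ([0.506, -0.182, 0.041], 0.15)]
balance [([0.454, 0.22, 0.121], 0.5)]
lid [([0.502, -0.186, 0.039], 0.92)]
```

View pics/sov3.png

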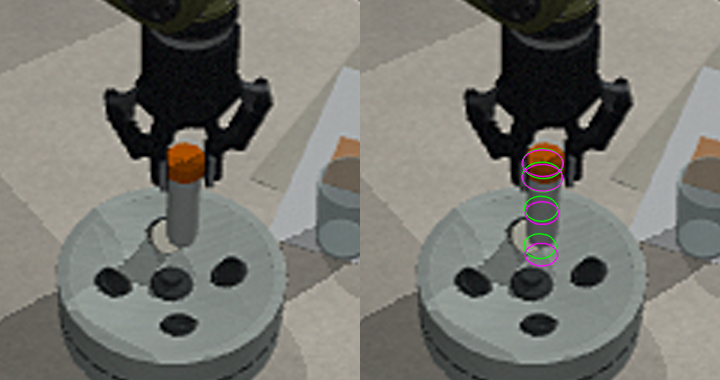

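View pics/wov3.png

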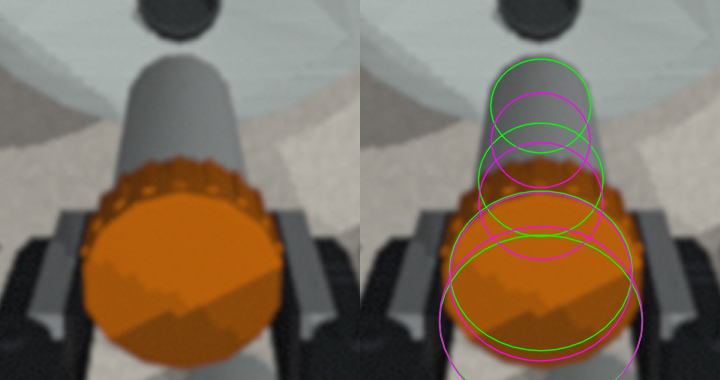

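View pics/s12.png

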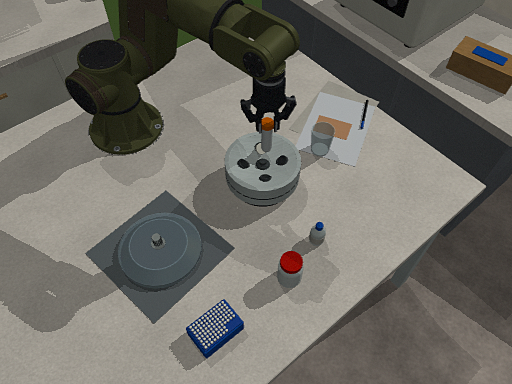

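View pics/t12.png

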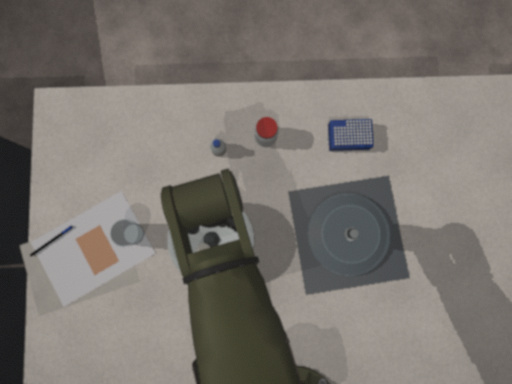

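Emit:
arm_command(dp=[[0,0,0],[0,0,0],[0,0,0],[0,0,0]], spin=[0,0,0,0])

```text
time: 25.18
tool_pos: [0.5288, 0.1778, 0.317]
ee_rot: [-0.622, -0.336, 0.335, 0.622]
wrist_force: [0.3, -0.6, -0.7]
finger_gap: 0.383
```

```bash
python3 -c "
from h import *
st(manip.get_obs()); print(manip.sign_off())"
```

```text
t 25.18 pos [0.5288 0.1778 0.317 ] x 56.7 M [[0.549, 0.001, -0.836], [0.836, 0.001, 0.549], [0.002, -1.0, -0.001]] F [ 0.3 -0.6 -0.7] gap 0.383 q [ 0.26  0.28  1.4   0.    1.47 -0.73]
the job is handed in; nothing more can be done
None
```

I handed the job in at 25.2 s. The lid is flat on the mat and the gripper is holding the orange-capped tube upright, clear of the rotor. `sign_off` gave no verdict.

- **Lid:** I lifted it straight up by the knob and set it down on the mat. The final scene and top pictures show it flat and wholly on the mat.
- **Tube:** I drew it out along its slant. The tool can't be tilted, so I turned the tube upright against the outer edge of its pocket mouth and then lifted it clear. Its bottom is about 21 cm above the bench.
- **Tilt:** My checks disagreed slightly. The wrist picture gave about +2° and the scene picture about −2°, so I take it as upright to within about 3°.
- **Grip:** The cap moved a few millimetres between the pads while the tube was being turned, by my estimate 4 mm sideways and 6 mm along its length. The opening then held steady under a 40 N grip.
- **Other things:** The balance tube is still in its pocket. In the last pictures the jar, bottle, tip box and beaker look to be where they started.

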